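Pack the passed hubs in the transit case and snap it shut

TASK

Pack the batch for dispatch: pull the upper drawer out to its stop and put all the steel hubs in it into the grey transit case, each sitting down in a pocket of its own. Then push the drawer fully home, swing the lid over and press its front edge down until the spring catch snaps, so that the case stays shut. Leave the other things on the plate where they are.

Things in the scene. Friction and masses are not known exactly. Their poses are not given: they have to be found in the camera images.
- drawer_unit: Low steel two-drawer unit, fixed, 310 mm wide (its y), 170 mm deep, top 98 mm above the plate. Its frame: x points into the unit, away from its face; y to the left along its face; z up. The origin lies on the plate, on the centre line, 80 mm in front of the unit's face (the carcass runs from x = 80 to 250 mm) ). Unit and case may stand either way round. Only the upper drawer opens; the lower one is locked.
- drawer (a joint): Upper drawer: m, 0 = home, 0.115 = out at its stop; it slides along the unit's -x and stays where it is left (2 to 4 N to move). Home, its white front panel spans x = 70 to 82 mm of the unit's frame and z = 53 to 93 mm; behind it the drawer is 104 mm from front to back and 288 mm wide inside, floor at z = 57 mm, with low side and back walls up to z = 67 mm. At the stop all of its inside stands clear of the unit.
- drawer_handle (a point): Middle of the upper drawer's handle: a round steel bar of 11 mm diameter and 100 mm length, level, along the unit's y, 35 mm in front of the drawer front, 80 mm above the plate (a like bar on the lower drawer lies 46 mm beneath it). A post at 42 mm either side of the middle carries it.
- case: Grey plastic transit case, fixed, 128 x 196 mm, with a dark moulded insert. Origin: centre of its underside, on the plate. x points to the hinge side (away from the robot), y to its left, z up. The rim is at z = 36 mm, the insert's top at z = 32 mm; closed, the lid's top is at z = 62 mm.
- lid (a joint): Lid of the case, rad: 0 = shut and caught, 1.95 = wide open, leaning back. A stiff hinge keeps it where it is left (about 2 N at its edge to move it). At about 0.07 its front lies on a sprung roller catch in the middle of the front edge of the case; about 10 N straight down on the lid's front edge snaps it past the roller, then it stays shut (12 N upward would pull it out again).
- lid_edge (a point): Middle of the lid's front edge (far from the hinge), on its outer face: 130 mm from the hinge line and 26 mm outward of the lid's rim plane. The lid is 196 mm wide and its outer face is flat, 128 mm long.
- lid_hinge (a point): Middle of the lid's hinge line, which runs along the case's y, 36 mm above the plate and 66 mm behind the case's centre.
- pocket_1 (a point): Middle of the floor of a pocket in the insert (front row, left): 40 x 40 mm, 8 mm deep, floor 24 mm above the case's underside.
- pocket_2 (a point): Middle of the floor of a pocket in the insert (front row, middle): 40 x 40 mm, 8 mm deep, floor 24 mm above the case's underside.
- pocket_3 (a point): Middle of the floor of a pocket in the insert (front row, right): 40 x 40 mm, 8 mm deep, floor 24 mm above the case's underside.
- pocket_4 (a point): Middle of the floor of a pocket in the insert (hinge-side row, left): 40 x 40 mm, 8 mm deep, floor 24 mm above the case's underside.
- pocket_5 (a point): Middle of the floor of a pocket in the insert (hinge-side row, middle): 40 x 40 mm, 8 mm deep, floor 24 mm above the case's underside.
- pocket_6 (a point): Middle of the floor of a pocket in the insert (hinge-side row, right): 40 x 40 mm, 8 mm deep, floor 24 mm above the case's underside.
- hub_1_center (a point): Centre, half-way up, of a turned steel hub, 22 mm high: flange of 30 mm diameter and 7 mm height at the bottom, boss of 18 mm diameter above (grasp either), z along its axis, 70 g. It stands in the upper drawer, or is absent (None): 4 to 6 of the six are there.
- hub_2_center (a point): Centre, half-way up, of a turned steel hub, 22 mm high: flange of 30 mm diameter and 7 mm height at the bottom, boss of 18 mm diameter above (grasp either), z along its axis, 70 g. It stands in the upper drawer, or is absent (None): 4 to 6 of the six are there.
- hub_3_center (a point): Centre, half-way up, of a turned steel hub, 22 mm high: flange of 30 mm diameter and 7 mm height at the bottom, boss of 18 mm diameter above (grasp either), z along its axis, 70 g. It stands in the upper drawer, or is absent (None): 4 to 6 of the six are there.
- hub_4_center (a point): Centre, half-way up, of a turned steel hub, 22 mm high: flange of 30 mm diameter and 7 mm height at the bottom, boss of 18 mm diameter above (grasp either), z along its axis, 70 g. It stands in the upper drawer, or is absent (None): 4 to 6 of the six are there.
- hub_5_center (a point): Centre, half-way up, of a turned steel hub, 22 mm high: flange of 30 mm diameter and 7 mm height at the bottom, boss of 18 mm diameter above (grasp either), z along its axis, 70 g. It stands in the upper drawer, or is absent (None): 4 to 6 of the six are there.
- hub_6_center (a point): Centre, half-way up, of a turned steel hub, 22 mm high: flange of 30 mm diameter and 7 mm height at the bottom, boss of 18 mm diameter above (grasp either), z along its axis, 70 g. It stands in the upper drawer, or is absent (None): 4 to 6 of the six are there.
- brass_hub: Brass hub, 32 mm diameter, 22 mm high, standing on the plate: not part of the batch, leave it alone. Origin at the centre of its underside.
- milled_part: Milled aluminium block 32 x 56 x 22 mm on the plate: leave it alone. Origin at the centre of its underside.
Not all that is in view belongs to the job. Of the things that look like the case, the larger one is meant.

How it is judged:
By the outcome, as a careful person would: the job done as asked, in the order asked, and still so for the second after the job is handed in, with the robot touching nothing.
Of hub_1, hub_2, hub_3, hub_4, hub_5, hub_6 only 4 to 6 are there at a start; the rules pass over those that are not, and their reading is None.
At some moment in a run one of hub_1, hub_2, hub_3, hub_4, hub_5, hub_6 may be knocked a few centimetres aside while the robot is not near it.
Once in a run the grip may slacken for a moment while it holds something.
It also fails if it takes over 210 s, if anything falls off the work surface, if the arm or the gripper's body presses on something with over 40 N, if the wrist force passes 120 N, or if a joint passes its speed limit or range.

ROBOT

A 6-joint arm with a two-finger parallel gripper is mounted at the origin on a cart in front of the work surface, level with it; the furniture and walls round the work are solid. World frame = base frame: x ahead of the robot, y to its left, z up, the work surface at z = 0. Lengths are in m, angles in rad, forces in N, time in s.
With the tool pointing down it reaches from about 0.275 to 0.825 m from the base axis. Payload 5.2 kg.
Tool frame: the origin (TCP) lies midway between the tips of the shut fingers; the grasp point (between the pads) lies 19 mm behind it; z points along the fingers, y is the line along which they close (so a half turn about z gives the same grasp; the last joint's range is limited). The gripper opens to 93 mm and grips with 3 to 60 N. Pads are 15 mm wide; open, the fingers measure 128 mm over their backs; the gripper's body (75 mm by 188 mm) begins 65 mm behind the grasp point.
Start: joints at [0.9, 0.259, 1.535, -0, 1.348, -0.203], TCP at [0.248, 0.491, 0.219] pointing down, gripper open.
Joint ranges: [-3.14, 3.14], [-0.91, 2.08], [0.19, 2.58], [-1.22, 4.36], [0.22, 2.71], [-3.12, 3.12]. Speed limits (rad/s): [2.57, 2.57, 3.14, 3.14, 3.14, 3.14].

INTERFACE

Orientations are given as a rotation vector (axis times angle).
In Python, from cell import manip, capture, camera_info, finder gives the robot as it stands.
- The arm moves only by the shell command python3 -m pendant 'ROWS' [FORCE]. ROWS is text: rows parted by semicolons, each of 7 numbers parted by spaces: the shift along the world's x, y, z in cm, then the turn, a rotation vector about the world's x, y, z in degrees, then the closure, from 0 (fully open) to 1 (shut). A call has 1 to 20 rows; each row shifts and turns the commanded pose from where the row before left it; what a row does not reach is not made up. A row lasts 1/8 s, in which the tool goes at most 62.5 mm and 10.7 degrees, less where a joint would pass 70% of its speed; a pose out of reach is approached as far as the arm can. A call with a gripper value outside its range is refused whole. The fingers move at their own pace and stop on an object; FORCE is the grip in N (left out, the last holds). Time passes only in rows, so rows that do not move let the fingers close. It gives the time, the measured TCP pose, the force, the opening and the grip force at its end, in the units of the state.
- manip.state(): the state, without advancing time (a new reading comes with each control period).
- capture(name): name is "scene" or "top" or "wrist"; returns (picture, depth): 400x640x3 uint8, blue, green, red; 400x640 float32, m along the optical axis (not along the pixel's ray), 0 where there is no reading.
- camera_info(name): a dict with "fx", "fy", "cx", "cy" (pixels), "k1" (the pictures are not rectified: a ray, as slopes to the right and down, at radius r is drawn at 1 + k1 r^2 times it, then the intrinsics apply), "extrinsics" (4x4, takes a point from world to camera coordinates). Camera axes: x right, y up, looking along -z (the intrinsics and any distortion apply to the point x, -y, -z); pixel columns grow to the right and rows downward; lengths in m; the calibration is good to about 2 mm. A picture is of the moment at which its call begins: read the wrist's pose just before it. camera_info takes no time and is no camera call; for the wrist camera it gives the pose at the moment of the call.
- manip.sign_off(): hands the job in; it is judged then, once.
Trained networks look in the newest picture that a camera, given by its name, has taken for a name from the list of things; names that differ only in an ending like _2 or _b are one class to them, and where a whole thing is asked for, a point or a joint stands for the part that bears it (a point fixed in the world has none). Each returns a list of dicts, best first, with "p" (0 to 1); they miss things now and then, are a little off and sometimes report something else, mostly with a low value. They report only what shows in the picture. A call takes as long as a camera call. They do not tell look-alikes from the thing itself.
- finder.look_for(camera, label): "position" ([x, y, z] in m, in world coordinates, good to about 4 mm: the middle of the surface that is visible of it).
The state is a dict: "time": time; "joint_positions": joint angles; "joint_vel": joint speeds; "tau": joint torques, N m; "tcp_pos": TCP position; "eef_rot": TCP orientation; "ft_force": force on the tool from outside, world axes, zero at the start; "moment": the same for the moment, N m; "opening": opening from 0.0 (shut) to 1.0 (fully open); "grasp_force": force on a finger pad.
Only numpy, scipy, OpenCV 4.12 (cv2) and the standard library are available. Lean on these libraries where they do the work, as an engineer would, in place of code of your own. Each camera call takes 0.05 s, during which the arm holds its last target. There are 200 camera calls.

## Working session

There is one attempt and no reset: what is moved stays moved. The work goes in short steps, Python scripts to look and compute and a shell command to move; the robot and the scene stay as the last step left them, time stands still between calls to the robot, and variables do not carry over. Pictures are saved under pics/ and viewed, at most 14 in all, crops included, and the job is handed in when it is done.

```bash
ls; mkdir -p pics
cat > h.py <<'E'
import numpy as np, cv2
from cell import manip, capture, camera_info, finder
def pix2w(info,u,v,d):
    K=np.array([[info['fx'],0,info['cx']],[0,info['fy'],info['cy']],[0,0,1]])
    xd=(np.atleast_1d(u)-info['cx'])/info['fx']; yd=(np.atleast_1d(v)-info['cy'])/info['fy']
    x,y=xd.copy(),yd.copy()
    for _ in range(15):
        s=1+info['k1']*(x*x+y*y); x,y=xd/s,yd/s
    d=np.atleast_1d(d)
    P=np.stack([x*d,-y*d,-d,np.ones_like(d)])
    return (np.linalg.inv(info['extrinsics'])@P)[:3].T
def w2pix(info,p):
    c=np.array(info['extrinsics'])@np.append(p,1); x,y=c[0]/-c[2],-c[1]/-c[2]
    s=1+info['k1']*(x*x+y*y); return info['cx']+info['fx']*x*s, info['cy']+info['fy']*y*s
def cloud(name):
    i=camera_info(name); im,d=capture(name)
    v,u=np.mgrid[0:400,0:640]
    P=pix2w(i,u.ravel().astype(float),v.ravel().astype(float),d.ravel().astype(float)).reshape(400,640,3)
    P[d==0]=np.nan
    return i,im,d,P
E
python3 - <<'E'
from h import *
np.set_printoptions(precision=3,suppress=True)
for n in ("top","scene"):
    i,im,d,P=cloud(n); cv2.imwrite(f"pics/{n}0.png",im); np.save(f"{n}0.npy",P)
    for l in ("case","drawer_unit","drawer_handle","lid","lid_edge","lid_hinge","pocket_1","hub_1_center","brass_hub","milled_part"):
        print(n,l,[(np.round(r['position'],3).tolist(),round(r['p'],2),np.round(w2pix(i,r['position'])).tolist()) for r in finder.look_for(n,l)][:6])
print(manip.state())
E
```

```text
pics
top case [([0.563, 0.171, 0.035], 0.95, [255.0, 205.0]), ([0.756, 0.107, 0.042], 0.9, [279.0, 136.0])]
top drawer_unit [([0.69, -0.215, 0.099], 0.97, [401.0, 151.0])]
top drawer_handle [([0.614, -0.21, 0.084], 0.7, [399.0, 181.0]), ([0.564, 0.17, 0.031], 0.25, [255.0, 205.0])]
top lid [([0.62, 0.166, 0.093], 0.85, [254.0, 179.0]), ([0.758, 0.105, 0.038], 0.6, [280.0, 136.0])]
top lid_edge [([0.612, 0.168, 0.1], 0.89, [253.0, 181.0])]
top lid_hinge [([0.761, 0.108, 0.046], 0.8, [278.0, 133.0]), ([0.617, 0.167, 0.094], 0.76, [253.0, 180.0]), ([0.566, 0.168, 0.032], 0.34, [256.0, 204.0])]
top pocket_1 [([0.559, 0.168, 0.033], 0.89, [256.0, 206.0]), ([0.758, 0.108, 0.049], 0.78, [278.0, 134.0])]
top hub_1_center []
top brass_hub [([0.618, 0.166, 0.098], 0.67, [253.0, 179.0]), ([0.368, -0.052, 0.01], 0.43, [339.0, 278.0])]
top milled_part [([0.372, 0.056, 0.021], 0.55, [298.0, 277.0]), ([0.563, 0.172, 0.036], 0.46, [255.0, 205.0])]
scene case [([0.743, 0.088, 0.039], 0.98, [334.0, 177.0]), ([0.574, 0.155, 0.03], 0.74, [278.0, 196.0]), ([0.614, 0.16, 0.094], 0.74, [285.0, 170.0])]
sce
[... 612 characters left out ...]
1 [([0.571, 0.154, 0.036], 0.75, [277.0, 195.0]), ([0.745, 0.086, 0.043], 0.69, [335.0, 175.0])]
scene hub_1_center []
scene brass_hub [([0.366, -0.062, 0.007], 0.49, [275.0, 284.0])]
scene milled_part [([0.372, 0.051, 0.022], 0.85, [245.0, 254.0])]
{'time': 1.1, 'joint_positions': array([ 0.9  ,  0.259,  1.535,  0.   ,  1.348, -0.203]), 'joint_vel': array([ 0.   , -0.001,  0.   , -0.001, -0.001, -0.002]), 'tau': array([  0.   , -43.722, -28.431,   0.072,   0.032,   0.   ]), 'tcp_pos': array([0.248, 0.491, 0.219]), 'eef_rot': array([-0.728, -3.056,  0.   ]), 'ft_force': array([0.205, 1.472, 0.21 ]), 'moment': array([-0.008,  0.047, -0.017]), 'grasp_force': 0.0, 'opening': 1.0033182837855052}
```

View pics/top0.png

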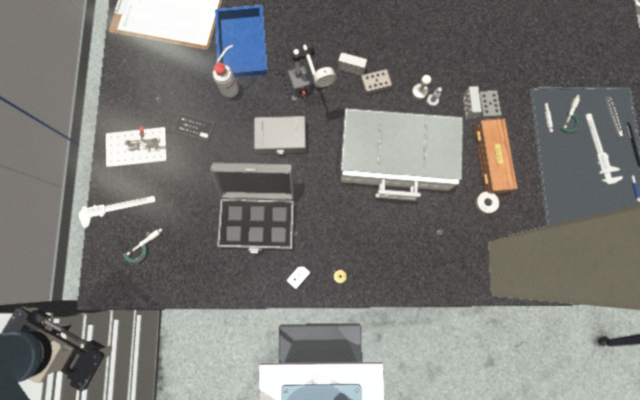

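View pics/scene0.png

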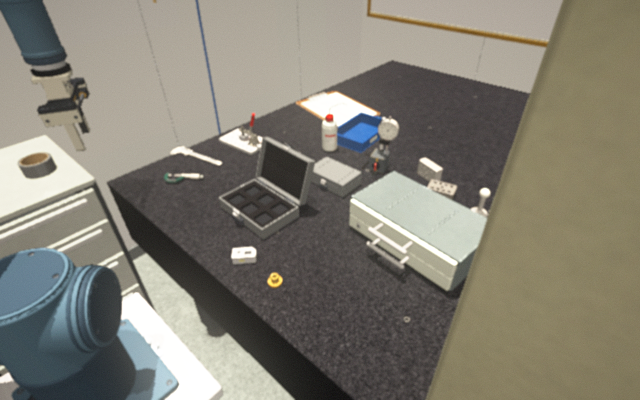

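Top view: the open case is at (256,222), with its lid leaning back at (254,180). The smaller shut look-alike case is at (280,135). The drawer unit is at (402,148) with its handle at (398,193), the brass hub at (340,276) and the milled block at (298,277). The tan pillar on the right, around (560,260), is an obstacle. Candidates for the case are (256,222), which I choose because it is larger and has 6 pockets, and (280,135). Candidates for the handle are the upper bar at (398,188) and the lower bar beneath it at (398,196).

Run:
```python
from h import *
np.set_printoptions(precision=4,suppress=True)
P=np.load("top0.npy"); im=cv2.imread("pics/top0.png")
i=camera_info("top")
print("cam",np.linalg.inv(i['extrinsics'])[:3,3],i['fx'],i['k1'])
def rect(m,name):
    m=m.astype(np.uint8); n,l,s,c=cv2.connectedComponentsWithStats(m); k=1+np.argmax(s[1:,4]); 
    q=P[l==k]; r=cv2.minAreaRect((q[:,:2]*1000).astype(np.float32)); print(name,s[k],r,np.nanmedian(q[:,2])); return l==k
X,Y,Z=P[...,0],P[...,1],P[...,2]
reg=lambda x0,x1,y0,y1:(X>x0)&(X<x1)&(Y>y0)&(Y<y1)
rect(reg(.5,.9,-.45,0)&(abs(Z-.098)<.006),"unit top")
rect(reg(.4,.75,.02,.32)&(Z>.015)&(Z<.045),"case")
rect(reg(.5,.75,.02,.32)&(Z>.06),"lid")
rect(reg(.5,.65,-.3,-.1)&(Z>.06)&(Z<.09),"handle/front")
rect(reg(.3,.45,-.15,0.02)&(Z>.008),"brass"); rect(reg(.3,.45,.02,.15)&(Z>.008),"milled")
m=reg(.2,.7,-1.2,-.3)&(Z>.15)
print("pillar",P[m].min(0),P[m].max(0),np.percentile(P[m],[5,50,95],axis=0))
big=cv2.resize(im[155:275,200:500],None,fx=2.66,fy=2.66,interpolation=cv2.INTER_CUBIC); cv2.imwrite("pics/c1.png",big)
S=np.load("scene0.npy")
def rs(x0,x1,y0,y1,z0,z1):
    q=S[(S[...,0]>x0)&(S[...,0]<x1)&(S[...,1]>y0)&(S[...,1]<y1)&(S[...,2]>z0)&(S[...,2]<z1)]; return q
q=rs(.45,.75,.0,.35,.06,.25); c=q.mean(0); print("lid plane",c,np.linalg.svd(q-c,full_matrices=False)[2][2],q.max(0),q.min(0))
```

```text
cam [0.3676 0.0026 1.1032] 402.92856799631136 -0.009044175785372763
unit top [ 341  109  121   75 7601] ((705.8460693359375, -220.31207275390625), (308.7945556640625, 182.3195343017578), 84.62947845458984) 0.09814714240417288
case [ 218  190   76   62 4091] ((520.6218872070312, 167.7522735595703), (196.54249572753906, 163.25588989257812), 87.99976348876953) 0.031916547459565736
lid [ 211  163   83   32 1939] ((618.9107055664062, 164.3404998779297), (196.6092987060547, 57.77686309814453), 88.01537322998047) 0.11741160838782339
handle/front [356 175  78  22 447] ((599.837890625, -197.98089599609375), (200.0893096923828, 42.46306228637695), 84.54666900634766) 0.08332664569013026
brass [335 270  11  12  66] ((374.03143310546875, -55.56662368774414), (26.76350212097168, 28.886396408081055), 89.15620422363281) 0.010892921240012399
milled [288 266  22  22 249] ((375.19537353515625, 55.15155792236328), (32.016197204589844, 55.50473403930664), 47.95033264160156) 0.022480423205654132
pillar [ 0.3166 -0.4875  0.15  ] [ 0.4721 -0.4493  0.5396] [[ 0.3254 -0.4611  0.1872]
 [ 0.3923 -0.4548  0.4028]
 [ 0.4591 -0.4526  0.517 ]]
lid plane [0.6197 0.1631 0.109 ] [-0.9553  0.0315  0.2939] [0.6468 0.267  0.1615] [0.5858 0.0672 0.06  ]
```

View pics/c1.png

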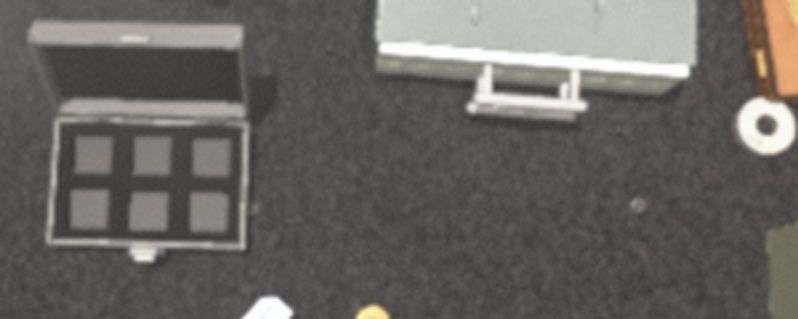

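The crop confirms the choice: six pockets in two rows of three, catch on the robot-facing edge, and the lid leaning back. The upper handle bar runs through crop (527,103). Next I move to hover in front of the drawer.

```bash
python3 -m pendant '1.8 -4.95 0.8 0 0 -4.9 0.7;1.8 -4.95 0.8 0 0 -4.9 0.7;1.8 -4.95 0.8 0 0 -4.9 0.7;1.8 -4.95 0.8 0 0 -4.9 0.7;1.8 -4.95 0.8 0 0 -4.9 0.7;1.8 -4.95 0.8 0 0 -4.9 0.7;1.8 -4.95 0.8 0 0 -4.9 0.7;1.8 -4.95 0.8 0 0 -4.9 0.7;1.8 -4.95 0.8 0 0 -4.9 0.7;1.8 -4.95 0.8 0 0 -4.9 0.7;1.8 -4.95 0.8 0 0 -4.9 0.7;1.8 -4.95 0.8 0 0 -4.9 0.7;1.8 -4.95 0.8 0 0 -4.9 0.7;1.8 -4.95 0.8 0 0 -4.9 0.7;0 0 0 0 0 0 0.7;0 0 0 0 0 0 0.7'
cat >> h.py <<'E'
def tool(s):
    from scipy.spatial.transform import Rotation as R
    M=R.from_rotvec(s['eef_rot']).as_matrix(); return M, np.degrees(np.arctan2(M[1,1],M[0,1]))
E
python3 - <<'E'
from h import *
np.set_printoptions(precision=4,suppress=True)
s=manip.state(); i,im,d,P=cloud("wrist"); cv2.imwrite("pics/w1.png",im); np.save("w1.npy",P)
print(s['tcp_pos'],tool(s)[1],s['opening'],np.linalg.inv(i['extrinsics']))
X,Y,Z=P[...,0],P[...,1],P[...,2]
h=P[(X>.53)&(X<.6)&(Y>-.3)&(Y<-.1)&(Z>.065)&(Z<.092)]
if len(h): print(len(h),cv2.minAreaRect((h[:,:2]*1000).astype(np.float32)),np.percentile(h[:,2],95))
for l in ("drawer_handle","drawer"): print(l,[(np.round(r['position'],3),r['p'],w2pix(i,r['position'])) for r in finder.look_for("wrist",l)])
E
```

```text
time: 3.1
tcp_pos: [0.4997, -0.2017, 0.3302]
eef_rot: [-2.323, -2.113, -0.0]
ft_force: [-0.1, -0.6, 0.5]
opening: 0.298
grasp_force: 0.0
[ 0.4997 -0.2017  0.3302] -5.397382992030679 0.2976034856771322 [[ 0.9955  0.0908  0.0253  0.5063]
 [-0.0943  0.9631  0.2519 -0.1311]
 [-0.0015 -0.2532  0.9674  0.4973]
 [ 0.      0.      0.      1.    ]]
713 ((588.0531005859375, -207.13389587402344), (109.5566635131836, 27.29916763305664), 87.21019744873047) 0.08719404096992847
drawer_handle [(array([ 0.622, -0.188,  0.087]), 0.73, (np.float64(409.08139275916346), np.float64(157.02658802519642)))]
drawer [(array([ 0.619, -0.191,  0.088]), 0.91, (np.float64(407.22481847127005), np.float64(159.51114462759472)))]
```

View pics/w1.png

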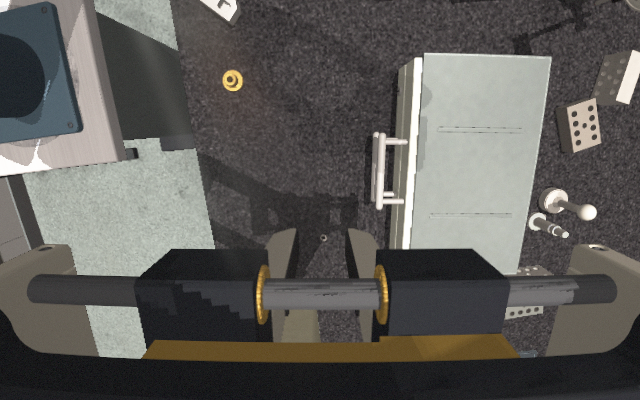

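Run:
```python
from h import *
np.set_printoptions(precision=4,suppress=True)
P=np.load("w1.npy")
o=np.array([.5465,-.2053]);a=np.radians(-5.37);ux=np.array([np.cos(a),np.sin(a)]);uy=np.array([-ux[1],ux[0]])
q=P[np.isfinite(P[...,0])]; l=np.c_[(q[:,:2]-o)@ux,(q[:,:2]-o)@uy,q[:,2]]
b=l[(l[:,0]>.0)&(l[:,0]<.06)&(abs(l[:,1])<.1)&(l[:,2]>.07)&(l[:,2]<.09)]
print(np.histogram(b[:,0],bins=np.arange(0,.064,.004)))
bb=b[b[:,0]<.045]; print(np.percentile(bb[:,1],[1,99]), np.percentile(bb[:,0],[2,50,98]))
for s in (-.03,0,.03): 
    z=bb[abs(bb[:,1]-s)<.01]; print(s,np.median(z[:,0]))
t=l[(l[:,2]>.086)&(l[:,0]>.05)&(l[:,0]<.1)]; print(np.percentile(t[:,0],[1,5,50]))
```

```text
(array([  0,   0,   0,   0,   0,   0,   0, 147, 230, 200,  56,  35,  31,
        35,  32]), array([0.   , 0.004, 0.008, 0.012, 0.016, 0.02 , 0.024, 0.028, 0.032,
       0.036, 0.04 , 0.044, 0.048, 0.052, 0.056, 0.06 ]))
[-0.051   0.0553] [0.0301 0.0348 0.0436]
-0.03 0.03525421689794324
0 0.03445593664271498
0.03 0.03465111843723278
[0.0699 0.0709 0.0835]
```

The wrist view shows the handle bar at (380,170), parallel to the gripper's approach; the fit puts the bar at unit x = 34.5 mm. I descend over it and grip.

```bash
python3 -m pendant '2.7 -0.2 -4 0 0 0 0.78;2.7 -0.2 -4 0 0 0 0.78;2.7 -0.2 -4 0 0 0 0.78;0 0 -5 0 0 0 0.78;0 0 0 0 0 0 0.78;0 0 -2.5 0 0 0 0.78;0 0 -2.5 0 0 0 0.78;0 0 -2.5 0 0 0 0.78;0 0 -2.4 0 0 0 0.78;0 0 0 0 0 0 0.78;0 0 0 0 0 0 1;0 0 0 0 0 0 1;0 0 0 0 0 0 1;0 0 0 0 0 0 1' 25
```

```text
time: 5.0
tcp_pos: [0.5824, -0.2087, 0.0642]
eef_rot: [2.321, 2.112, 0.002]
ft_force: [-1.4, 1.1, 6.5]
opening: 0.106
grasp_force: 25.0
```

```bash
python3 -m pendant '-0.4 0.04 0 0 0 0 1;-0.8 0.075 0 0 0 0 1;-1 0.094 0 0 0 0 1;-1.2 0.112 0 0 0 0 1;-1.2 0.112 0 0 0 0 1;-1.2 0.112 0 0 0 0 1;-1.2 0.112 0 0 0 0 1;-1.2 0.112 0 0 0 0 1;-1.2 0.112 0 0 0 0 1;-0.8 0.075 0 0 0 0 1;-0.7 0.066 0 0 0 0 1;-0.4 0.04 0 0 0 0 1;-0.3 0.03 0 0 0 0 1;0 0 0 0 0 0 1'
```

```text
time: 6.75
tcp_pos: [0.4679, -0.1982, 0.0642]
eef_rot: [2.319, 2.109, 0.005]
ft_force: [4.7, 1.3, 5.9]
opening: 0.112
grasp_force: 25.0
```

```bash
python3 -m pendant '0 0 0 0 0 0 0.78;0 0 0 0 0 0 0.78;0 0 0 0 0 0 0.78;0 0 4 0 0 0 0.78;0 0 5 0 0 0 0.78;2 -3 5 0 0 0 0.7;2 -3 5 0 0 0 0.7;2 -3.5 4 0 0 0 0.7;1.5 -3.5 4 0 0 0 0.7;0 0 0 0 0 0 0.7;0 0 0 0 0 0 0.7'
python3 - <<'E'
from h import *
np.set_printoptions(precision=4,suppress=True)
s=manip.state(); i,im,d,P=cloud("wrist"); cv2.imwrite("pics/w2.png",im); np.save("w2.npy",P)
print(s['tcp_pos'],tool(s)[1])
for l in ("hub_1_center","drawer_handle"): print(l,[(np.round(r['position'],3).tolist(),round(r['p'],2),np.round(w2pix(i,r['position'])).tolist()) for r in finder.look_for("wrist",l)])
o=np.array([.5465,-.2053]);a=np.radians(-5.37);ux=np.array([np.cos(a),np.sin(a)]);uy=np.array([-ux[1],ux[0]])
L=np.dstack([(P[...,:2]-o)@ux,(P[...,:2]-o)@uy,P[...,2]])
m=((L[...,2]>.073)&(L[...,2]<.086)&(L[...,0]>-.028)&(L[...,0]<.068)&(abs(L[...,1])<.15)).astype(np.uint8)
n,lab,st,c=cv2.connectedComponentsWithStats(m)
for k in range(1,n):
    if st[k,4]>40:
        q=P[lab==k]; r=cv2.minEnclosingCircle((q[:,:2]*1000).astype(np.float32)); print(k,st[k],c[k],q.mean(0),r, L[lab==k].mean(0))
E
```

```text
time: 8.12
tcp_pos: [0.5393, -0.3264, 0.33]
eef_rot: [-2.322, -2.112, 0.0]
ft_force: [-0.7, 0.3, 0.2]
opening: 0.297
grasp_force: 0.0
[ 0.5393 -0.3264  0.33  ] -5.412778939223135
hub_1_center []
drawer_handle [([0.56, -0.214, 0.061], 0.84, [330.0, 91.0])]
1 [321  17  14  17 156] [327.5513  25.0385] [ 0.5642 -0.1335  0.0788] ((564.2409057617188, -132.80264282226562), 9.478758811950684) [0.0109 0.0731 0.0788]
2 [322  58  14  15 138] [328.471   64.7609] [ 0.561  -0.182   0.0791] ((561.0449829101562, -181.41683959960938), 9.27326774597168) [0.0123 0.0245 0.0791]
3 [319  95  14  14 117] [325.5128 101.5299] [ 0.5528 -0.2282  0.0793] ((552.7887573242188, -228.2910919189453), 9.202547073364258) [ 0.0085 -0.0222  0.0793]
4 [324 128  13  13 104] [329.9904 133.9712] [ 0.555  -0.2716  0.0797] ((554.9252319335938, -271.6268005371094), 9.11149787902832) [ 0.0147 -0.0652  0.0797]
```

View pics/w2.png

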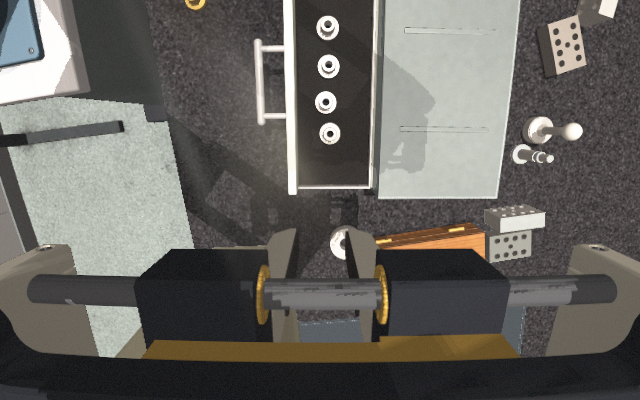

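The wrist view shows four hubs in the drawer, at (327,25), (328,65), (325,102) and (330,134). The drawer's left end is above the frame, so more may be there. I check that end with the top camera and pick the hub at (330,134).

```bash
python3 -m pendant '0.8 2.7 -5 0 0 0 0.7;0.77 2.78 -5 0 0 0 0.7;0 0 -5 0 0 0 0.7;0 0 -4 0 0 0 0.7;0 0 0 0 0 0 0.7;0 0 -2.5 0 0 0 0.7;0 0 -2.5 0 0 0 0.7;0 0 -2.2 0 0 0 0.7;0 0 0 0 0 0 0.7;0 0 0 0 0 0 1;0 0 0 0 0 0 1;0 0 0 0 0 0 1;0 0 1 0 0 0 1;0 0 3 0 0 0 1;0 0 5 0 0 0 1;0 0 5 0 0 0 1;0 0 0 0 0 0 1' 30
```

```text
time: 10.4
tcp_pos: [0.5579, -0.2739, 0.2154]
eef_rot: [2.316, 2.108, 0.003]
ft_force: [-0.2, -0.6, -0.9]
opening: 0.179
grasp_force: 30.0
```

```bash
python3 -m pendant '0.38 4 1.05 0 0 8.5 1;0.38 4 1.05 0 0 8.5 1;0.38 4 1.05 0 0 8.5 1;0.38 4 1.05 0 0 8.5 1;0.38 4 1.05 0 0 8.5 1;0.38 4 1.05 0 0 8.5 1;0.38 4 1.05 0 0 8.5 1;0.38 4 1.05 0 0 8.5 1;0.38 4 1.05 0 0 8.5 1;0.38 4 1.05 0 0 8.5 1;0.38 4 1.05 0 0 8.5 1;0 0 0 0 0 0 1;0 0 0 0 0 0 1'
cat > case.py <<'E'
from h import *
np.set_printoptions(precision=4,suppress=True)
s=manip.state(); i,im,d,P=cloud("wrist"); cv2.imwrite("pics/w3.png",im); np.save("w3.npy",P)
print(s['tcp_pos'],tool(s)[1],s['opening'],s['grasp_force'])
it,imt,dt,Pt=cloud("top"); cv2.imwrite("pics/t3.png",cv2.resize(imt[120:230,320:480],None,fx=4,fy=4)); np.save("t3.npy",Pt)
print([(np.round(r['position'],3).tolist(),round(r['p'],2)) for r in finder.look_for("wrist","pocket_1")])
X,Y,Z=P[...,0],P[...,1],P[...,2]
box=(X>.44)&(X<.62)&(Y>.03)&(Y<.3)
m=(box&(Z<.0275)&(Z>.018)).astype(np.uint8)
n,lab,st,c=cv2.connectedComponentsWithStats(m)
for k in range(1,n):
    if st[k,4]>150:
        q=P[lab==k]; r=cv2.minAreaRect((q[:,:2]*1000).astype(np.float32)); print(k,st[k],np.array(r[0]),np.array(r[1]),r[2],np.median(q[:,2]))
E
python3 case.py
```

```text
time: 12.02
tcp_pos: [0.597, 0.1672, 0.324]
eef_rot: [-0.054, -3.139, 0.001]
ft_force: [-0.5, -0.2, -0.9]
opening: 0.179
grasp_force: 30.0
[0.597  0.1672 0.324 ] 88.03335344887239 0.1794940420072318 29.999464452266693
[([0.747, 0.143, 0.044], 0.73), ([0.563, 0.171, 0.037], 0.56)]
2 [269  81  26  28 693] [482.9017 111.3977] [37.9908 38.6745] 87.6946029663086 0.025558895651291436
3 [309  81  27  28 723] [485.2257 172.0266] [39.3002 38.569 ] 87.92597961425781 0.025511550449521303
4 [349  81  28  28 714] [487.1131 232.6436] [40.2144 38.6356] 88.32254028320312 0.025519349329785335
5 [269 120  27  27 693] [539.4747 109.0539] [39.7561 39.3933] 87.76171112060547 0.025650665202932854
6 [309 120  27  27 691] [541.6581 169.882 ] [39.9387 39.3848] 87.85435485839844 0.025628987237112766
7 [349 120  26  27 688] [543.7065 230.7523] [38.9986 39.4246] 88.26002502441406 0.02550547546120127
```

View pics/w3.png

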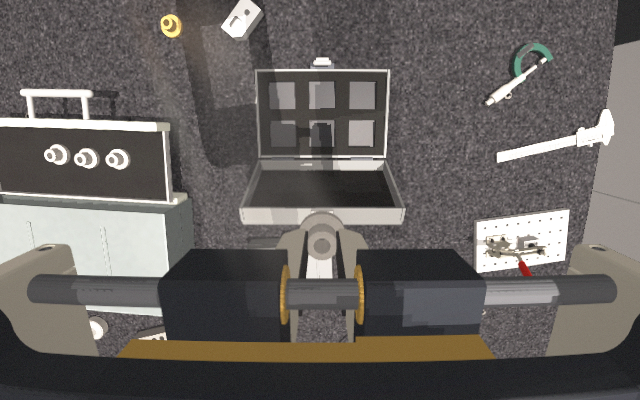

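View pics/t3.png

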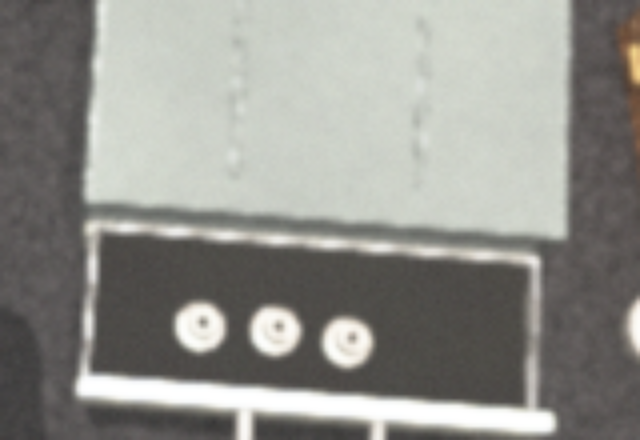

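The wrist view shows the held hub at (322,243) and the pockets at (282/321/361, 95) and (283/321/361, 133). The top crop shows the three remaining hubs and an empty left end, so there are 4 hubs in all. I place the first in the hinge-row middle pocket.

```bash
python3 -m pendant '-2.8 0.14 -1 0 0 0 1;-2.73 0.13 -3 0 0 0 1;0 0 -4 0 0 0 1;0 0 -4.5 0 0 0 1;0 0 -4.5 0 0 0 1;0 0 -4 0 0 0 1;0 0 -2.5 0 0 0 1;0 0 -1.5 0 0 0 1;0 0 -1.5 0 0 0 1;0 0 0 0 0 0 1;0 0 -1 0 0 0 1;0 0 -0.8 0 0 0 1;0 0 0 0 0 0 1;0 0 0 0 0 0 1'
```

```text
time: 13.92
tcp_pos: [0.5423, 0.1704, 0.0423]
eef_rot: [0.052, 3.141, 0.0]
ft_force: [-0.4, 0.5, 0.1]
opening: 0.182
grasp_force: 30.0
```

```bash
python3 -m pendant '0 0 -0.3 0 0 0 1;0 0 0 0 0 0 1;0 0 0 0 0 0 1'
```

```text
time: 14.3
tcp_pos: [0.5422, 0.1704, 0.0392]
eef_rot: [0.052, 3.141, 0.0]
ft_force: [-0.8, 0.5, -0.3]
opening: 0.176
grasp_force: 30.0
```

```bash
python3 -m pendant '0 0 -0.25 0 0 0 1;0 0 0 0 0 0 1;0 0 0 0 0 0 1'
```

```text
time: 14.68
tcp_pos: [0.5425, 0.1704, 0.0386]
eef_rot: [0.052, 3.14, -0.0]
ft_force: [-4.7, -1.0, 13.6]
opening: 0.178
grasp_force: 30.0
```

```bash
python3 -m pendant '0 0 0.1 0 0 0 0.7;0 0 0 0 0 0 0.7;0 0 0 0 0 0 0.7;0 0 2 0 0 0 0.7;0 0 4 0 0 0 0.7;0 0 4.5 0 0 0 0.7;0.05 -4.14 1.2 0 0 -8.5 0.7;0.05 -4.14 1.2 0 0 -8.5 0.7;0.05 -4.14 1.2 0 0 -8.5 0.7;0.05 -4.14 1.2 0 0 -8.5 0.7;0.05 -4.14 1.2 0 0 -8.5 0.7;0.05 -4.14 1.2 0 0 -8.5 0.7;0.05 -4.14 1.2 0 0 -8.5 0.7;0.05 -4.14 1.2 0 0 -8.5 0.7;0.05 -4.14 1.2 0 0 -8.5 0.7;0.05 -4.14 1.2 0 0 -8.5 0.7;0.05 -4.14 1.2 0 0 -8.5 0.7;0 0 0 0 0 0 0.7;0 0 0 0 0 0 0.7'
cat > hubs.py <<'E'
from h import *
np.set_printoptions(precision=4,suppress=True)
s=manip.state(); i,im,d,P=cloud("wrist"); cv2.imwrite("pics/w4.png",im)
t=s['tcp_pos'];print("time",s['time'],"tcp",t,tool(s)[1],s['opening'])
o=np.array([.5465,-.2053]);a=np.radians(-5.37);ux=np.array([np.cos(a),np.sin(a)]);uy=np.array([-ux[1],ux[0]])
def blobs(P,m,tag,amin=15):
    n,lab,st,c=cv2.connectedComponentsWithStats(m.astype(np.uint8))
    for k in range(1,n):
        if st[k,4]>amin:
            q=P[lab==k]; r=cv2.minEnclosingCircle((q[:,:2]*1000).astype(np.float32)); x=np.array(r[0])/1000
            print(tag,st[k,4],x,"r",round(r[1],1),"z",np.median(q[:,2]),"delta cm",100*(x-t[:2]))
def drw(P): 
    x=(P[...,:2]-o)@ux; y=(P[...,:2]-o)@uy; return (P[...,2]>.062+.010)&(P[...,2]<.09)&(x>-.028)&(x<.068)&(abs(y)<.15)
blobs(P,drw(P),"wrist hub",60)
_,imt,_,T=cloud("top"); cv2.imwrite("pics/t4.png",imt)
blobs(T,drw(T),"top hub")
blobs(T,(T[...,0]>.46)&(T[...,0]<.565)&(T[...,1]>.08)&(T[...,1]<.262)&(T[...,2]>.0405)&(T[...,2]<.06),"case hub",4)
E
python3 hubs.py
```

```text
time: 17.05
tcp_pos: [0.5474, -0.2845, 0.2739]
eef_rot: [-2.322, -2.114, -0.0]
ft_force: [-0.6, -0.3, -0.5]
opening: 0.297
grasp_force: 0.0
time 17.05 tcp [ 0.5474 -0.2845  0.2739] -5.353649742678271 0.2967404632712549
wrist hub 200 [ 0.5643 -0.1327] r 9.5 z 0.07954203060411211 delta cm [ 1.6816 15.1882]
wrist hub 155 [ 0.5613 -0.18  ] r 9.2 z 0.07955229586230611 delta cm [ 1.3817 10.4549]
wrist hub 152 [ 0.5399 -0.2014] r 9.3 z 0.07958877508770532 delta cm [-0.7548  8.3126]
top hub 34 [ 0.5653 -0.1352] r 9.2 z 0.0782604337901277 delta cm [ 1.7863 14.9331]
top hub 33 [ 0.5623 -0.1832] r 9.2 z 0.07916712225397537 delta cm [ 1.4862 10.1322]
top hub 37 [ 0.5414 -0.2041] r 9.3 z 0.07892512622678272 delta cm [-0.6065  8.043 ]
case hub 31 [0.5432 0.1682] r 9.5 z 0.0455278965161261 delta cm [-0.4194 45.2741]
```

The first hub sits in its pocket (top z 45.5 mm). Hub 3 has been knocked to (0.540,-0.201), touching its neighbour. I take the neighbour at (0.561,-0.180) first, closing the fingers across the line between the two.

```bash
python3 -m pendant '0.35 2.6 -1 0 0 -9.9 0.7;0.35 2.6 -1.5 0 0 -9.9 0.7;0.35 2.6 -1.5 0 0 -9.9 0.7;0.34 2.65 -1.5 0 0 -9.9 0.7;0 0 -4 0 0 0 0.7;0 0 -3.5 0 0 0 0.7;0 0 -2 0 0 0 0.7;0 0 0 0 0 0 0.7;0 0 -2 0 0 0 0.7;0 0 -2 0 0 0 0.7;0 0 -1.6 0 0 0 0.7;0 0 0 0 0 0 0.7;0 0 0 0 0 0 0.7'
```

```text
time: 18.77
tcp_pos: [0.5622, -0.1807, 0.0695]
eef_rot: [2.901, 1.202, 0.001]
ft_force: [-0.6, 0.1, -0.5]
opening: 0.302
grasp_force: 0.0
```

```bash
python3 -m pendant '0 0 -0.1 0 0 0 1;0 0 0 0 0 0 1;0 0 0 0 0 0 1;0 0 1 0 0 0 1;0 0 3 0 0 0 1;0 0 4.5 0 0 0 1;0 0 4.5 0 0 0 1;0 0 0 0 0 0 1' 30; python3 -m pendant '-0.55 2.52 0.2 0 0 9.5 1;-0.55 2.52 0.2 0 0 9.5 1;-0.55 2.52 0.2 0 0 9.5 1;-0.55 2.52 0.2 0 0 9.5 1;-0.55 2.52 0.2 0 0 9.5 1;-0.55 2.52 0.2 0 0 9.5 1;-0.55 2.52 0.2 0 0 9.5 1;-0.55 2.52 0.2 0 0 9.5 1;-0.55 2.52 0.2 0 0 9.5 1;-0.55 2.52 0.2 0 0 9.5 1;-0.55 2.52 0.2 0 0 9.5 1;-0.55 2.52 0.2 0 0 9.5 1;-0.55 2.52 0.2 0 0 9.5 1;-0.55 2.52 0.2 0 0 9.5 1;0 0 0 0 0 0 1;0 0 0 0 0 0 1'
```

```text
time: 19.77
tcp_pos: [0.5637, -0.1817, 0.2025]
eef_rot: [2.896, 1.2, 0.008]
ft_force: [0.5, 1.0, -0.1]
opening: 0.187
grasp_force: 30.0
time: 21.78
tcp_pos: [0.4842, 0.1717, 0.2249]
eef_rot: [-0.058, -3.14, 0.001]
ft_force: [0.6, 0.8, -0.9]
opening: 0.183
grasp_force: 30.0
```

```bash
python3 -m pendant '0.1 0 -4 0 0 0 1;0 0 -4.5 0 0 0 1;0 0 -4 0 0 0 1;0 0 -2.5 0 0 0 1;0 0 -1.5 0 0 0 1;0 0 -1 0 0 0 1;0 0 -0.8 0 0 0 1;0 0 0 0 0 0 1;0 0 -0.25 0 0 0 1;0 0 -0.2 0 0 0 1;0 0 0 0 0 0 1;0 0 0 0 0 0 1'
```

```text
time: 23.28
tcp_pos: [0.4857, 0.1723, 0.0383]
eef_rot: [0.055, 3.141, 0.0]
ft_force: [0.2, 0.1, -0.4]
opening: 0.184
grasp_force: 30.0
```

```bash
python3 -m pendant '0 0 -0.15 0 0 0 1;0 0 0 0 0 0 0.7;0 0 0 0 0 0 0.7;0 0 0 0 0 0 0.7;0 0 2 0 0 0 0.7;0 0 4 0 0 0 0.7;0 0 5 0 0 0 0.7;1.43 -4.65 1.5 0 0 -0.42 0.7;1.43 -4.65 1.5 0 0 -0.42 0.7;1.43 -4.65 1.5 0 0 -0.42 0.7;1.43 -4.65 1.5 0 0 -0.42 0.7;1.43 -4.65 1.5 0 0 -0.42 0.7;1.43 -4.65 1.5 0 0 -0.42 0.7;1.43 -4.65 1.5 0 0 -0.42 0.7;1.43 -4.65 1.5 0 0 -0.42 0.7;0 0 0 0 0 0 0.7;0 0 0 0 0 0 0.7'; python3 hubs.py
```

```text
time: 25.4
tcp_pos: [0.5995, -0.1992, 0.266]
eef_rot: [-0.147, -3.137, -0.002]
ft_force: [-0.4, -0.1, -0.3]
opening: 0.3
grasp_force: 0.0
time 25.4 tcp [ 0.5995 -0.1992  0.266 ] 84.61887752222243 0.2999791198845747
wrist hub 150 [ 0.5402 -0.2017] r 9.2 z 0.07977852586966375 delta cm [-5.9294 -0.2454]
wrist hub 167 [ 0.5649 -0.1323] r 9.4 z 0.07941518071637405 delta cm [-3.4681  6.6873]
case hub 30 [0.5424 0.1679] r 9.2 z 0.04571967697028778 delta cm [-5.7108 36.714 ]
case hub 31 [0.487  0.1704] r 9.2 z 0.04655374620499808 delta cm [-11.2584  36.9573]
```

```bash
python3 -m pendant '-3 -0.12 -1 0 0 0 0.7;-2.93 -0.13 -3 0 0 0 0.7;0 0 -4.5 0 0 0 0.7;0 0 -4 0 0 0 0.7;0 0 -2.5 0 0 0 0.7;0 0 0 0 0 0 0.7;0 0 -2 0 0 0 0.7;0 0 -2 0 0 0 0.7;0 0 -0.8 0 0 0 0.7;0 0 0 0 0 0 0.7;0 0 0 0 0 0 0.7;0 0 0 0 0 0 1;0 0 0 0 0 0 1;0 0 0 0 0 0 1' 30
```

```text
time: 27.25
tcp_pos: [0.5411, -0.2025, 0.0694]
eef_rot: [0.147, 3.137, -0.001]
ft_force: [-0.6, 0.3, 5.2]
opening: 0.18
grasp_force: 30.0
```

```bash
python3 -m pendant '0 0 1 0 0 0 1;0 0 3 0 0 0 1;0 0 4.5 0 0 0 1;0 0 4.5 0 0 0 1;-0.72 3.92 0.2 0 0 0.42 1;-0.72 3.92 0.2 0 0 0.42 1;-0.72 3.92 0.2 0 0 0.42 1;-0.72 3.92 0.2 0 0 0.42 1;-0.72 3.92 0.2 0 0 0.42 1;-0.72 3.92 0.2 0 0 0.42 1;-0.72 3.92 0.2 0 0 0.42 1;-0.72 3.92 0.2 0 0 0.42 1;0 0 0 0 0 0 1;0 0 0 0 0 0 1'
```

```text
time: 29.0
tcp_pos: [0.4831, 0.111, 0.2148]
eef_rot: [0.054, 3.141, -0.001]
ft_force: [0.2, 0.4, -0.6]
opening: 0.183
grasp_force: 30.0
```

```bash
python3 -m pendant '0 0 -4 0 0 0 1;0 0 -4.5 0 0 0 1;0 0 -4 0 0 0 1;0 0 -2.5 0 0 0 1;0 0 -1.3 0 0 0 1;0 0 -0.6 0 0 0 1;0 0 0 0 0 0 1;0 0 -0.4 0 0 0 1;0 0 -0.4 0 0 0 1;0 0 0 0 0 0 1;0 0 0 0 0 0 1'
```

```text
time: 30.38
tcp_pos: [0.4831, 0.1114, 0.0377]
eef_rot: [0.055, 3.141, -0.0]
ft_force: [-0.9, 0.3, -1.3]
opening: 0.182
grasp_force: 30.0
```

```bash
python3 -m pendant '0 0 -0.1 0 0 0 1;0 0 0 0 0 0 0.7;0 0 0 0 0 0 0.7;0 0 0 0 0 0 0.7;0 0 2 0 0 0 0.7;0 0 4 0 0 0 0.7;0 0 5 0 0 0 0.7;1.71 -3.14 1.5 0 0 -0.42 0.7;1.71 -3.14 1.5 0 0 -0.42 0.7;1.71 -3.14 1.5 0 0 -0.42 0.7;1.71 -3.14 1.5 0 0 -0.42 0.7;1.71 -3.14 1.5 0 0 -0.42 0.7;1.71 -3.14 1.5 0 0 -0.42 0.7;1.71 -3.14 1.5 0 0 -0.42 0.7;1.71 -3.14 1.5 0 0 -0.42 0.7;0 0 0 0 0 0 0.7;0 0 0 0 0 0 0.7'; python3 hubs.py
```

```text
time: 32.5
tcp_pos: [0.6193, -0.1393, 0.266]
eef_rot: [-0.147, -3.137, -0.001]
ft_force: [0.1, 0.0, -0.1]
opening: 0.3
grasp_force: 0.0
time 32.5 tcp [ 0.6193 -0.1393  0.266 ] 84.6309402728125 0.30036761854132454
wrist hub 151 [ 0.5647 -0.1325] r 9.2 z 0.07974821535540982 delta cm [-5.4648  0.687 ]
case hub 33 [0.5431 0.1683] r 9.4 z 0.045547316974404506 delta cm [-7.6244 30.7631]
case hub 33 [0.4874 0.1696] r 9.2 z 0.04575265135624673 delta cm [-13.1942  30.8948]
case hub 29 [0.4832 0.1094] r 8.8 z 0.04565424366531379 delta cm [-13.6155  24.8683]
```

```bash
python3 -m pendant '-2.73 0.34 -1 0 0 0 0.7;-2.73 0.35 -3 0 0 0 0.7;0 0 -4.5 0 0 0 0.7;0 0 -4 0 0 0 0.7;0 0 -2.5 0 0 0 0.7;0 0 0 0 0 0 0.7;0 0 -2 0 0 0 0.7;0 0 -2 0 0 0 0.7;0 0 -0.8 0 0 0 0.7;0 0 0 0 0 0 0.7;0 0 0 0 0 0 0.7;0 0 0 0 0 0 1;0 0 0 0 0 0 1;0 0 0 0 0 0 1' 30
```

```text
time: 34.35
tcp_pos: [0.5657, -0.1331, 0.0693]
eef_rot: [0.147, 3.137, -0.001]
ft_force: [-0.5, 0.8, 4.1]
opening: 0.178
grasp_force: 30.0
```

```bash
python3 -m pendant '0 0 1 0 0 0 1;0 0 3 0 0 0 1;0 0 4.5 0 0 0 1;0 0 4.5 0 0 0 1;-0.87 4.06 0.2 0 0 0.38 1;-0.87 4.06 0.2 0 0 0.38 1;-0.87 4.06 0.2 0 0 0.38 1;-0.87 4.06 0.2 0 0 0.38 1;-0.87 4.06 0.2 0 0 0.38 1;-0.87 4.06 0.2 0 0 0.38 1;-0.87 4.06 0.2 0 0 0.38 1;-0.87 4.06 0.2 0 0 0.38 1;-0.87 4.06 0.2 0 0 0.38 1;0 0 0 0 0 0 1;0 0 0 0 0 0 1'
```

```text
time: 36.22
tcp_pos: [0.4869, 0.232, 0.2167]
eef_rot: [-0.052, -3.141, 0.001]
ft_force: [-1.0, -0.9, -1.4]
opening: 0.177
grasp_force: 30.0
```

```bash
python3 -m pendant '0 0.05 -4 0 0 0 1;0 0 -4.5 0 0 0 1;0 0 -4 0 0 0 1;0 0 -2.5 0 0 0 1;0 0 -1.4 0 0 0 1;0 0 -0.7 0 0 0 1;0 0 0 0 0 0 1;0 0 -0.4 0 0 0 1;0 0 -0.4 0 0 0 1;0 0 0 0 0 0 1;0 0 0 0 0 0 1'
```

```text
time: 37.6
tcp_pos: [0.487, 0.233, 0.0378]
eef_rot: [0.053, 3.141, 0.0]
ft_force: [-0.3, 0.2, -0.3]
opening: 0.185
grasp_force: 30.0
```

```bash
python3 -m pendant '0 0 -0.1 0 0 0 1;0 0 0 0 0 0 0.7;0 0 0 0 0 0 0.7;0 0 0 0 0 0 0.7;0 0 2 0 0 0 0.7;0 0 4 0 0 0 0.7;0 0 6 0 0 0 0.7;-0.17 -3.92 0.3 0 0 -8.5 0.78;-0.17 -3.92 0.3 0 0 -8.5 0.78;-0.17 -3.92 0.3 0 0 -8.5 0.78;-0.17 -3.92 0.3 0 0 -8.5 0.78;-0.17 -3.92 0.3 0 0 -8.5 0.78;-0.17 -3.92 0.3 0 0 -8.5 0.78;-0.17 -3.92 0.3 0 0 -8.5 0.78;-0.17 -3.92 0.3 0 0 -8.5 0.78;-0.17 -3.92 0.3 0 0 -8.5 0.78;-0.17 -3.92 0.3 0 0 -8.5 0.78;-0.17 -3.92 0.3 0 0 -8.5 0.78;0 0 0 0 0 0 0.78;0 0 0 0 0 0 0.78' 25; python3 hubs.py
python3 - <<'E'
from h import *
i,im,d,P=cloud("wrist")
o=np.array([.5465,-.2053]);a=np.radians(-5.37);ux=np.array([np.cos(a),np.sin(a)]);uy=np.array([-ux[1],ux[0]])
q=P[np.isfinite(P[...,0])]; l=np.c_[(q[:,:2]-o)@ux,(q[:,:2]-o)@uy,q[:,2]]
b=l[(l[:,0]>-.11)&(l[:,0]<-.065)&(abs(l[:,1])<.06)&(l[:,2]>.074)&(l[:,2]<.09)]; print("bar",np.percentile(b[:,0],[5,50,95]) if len(b) else 0)
E
```

```text
time: 40.1
tcp_pos: [0.468, -0.1977, 0.1894]
eef_rot: [-2.323, -2.114, -0.0]
ft_force: [0.2, 0.0, -0.2]
opening: 0.22
grasp_force: 0.0
time 40.1 tcp [ 0.468  -0.1977  0.1894] -5.389232114843001 0.22031143870259584
case hub 33 [0.5432 0.1683] r 9.5 z 0.045600320127636484 delta cm [ 7.5169 36.597 ]
case hub 34 [0.4878 0.2304] r 9.6 z 0.04606927322630128 delta cm [ 1.9762 42.8082]
case hub 31 [0.4868 0.1701] r 8.8 z 0.04573059732235163 delta cm [ 1.8761 36.7826]
case hub 30 [0.4829 0.1092] r 9.0 z 0.04519493875570113 delta cm [ 1.4853 30.6927]
bar [-0.08445068 -0.07885734 -0.06884961]
```

All four hubs are seated, with their tops at about 45.5 mm, and the drawer is empty. I regrip the handle.

```bash
python3 -m pendant '0 0 -4 0 0 0 0.78;0 0 -3 0 0 0 0.78;0 0 -2.5 0 0 0 0.78;0 0 -2 0 0 0 0.78;0 0 -1.1 0 0 0 0.78;0 0 0 0 0 0 0.78;0 0 0 0 0 0 1;0 0 0 0 0 0 1;0 0 0 0 0 0 1' 25; python3 -m pendant '0.4 -0.04 0 0 0 0 1;0.8 -0.075 0 0 0 0 1;1 -0.094 0 0 0 0 1;1.2 -0.112 0 0 0 0 1;1.2 -0.112 0 0 0 0 1;1.2 -0.112 0 0 0 0 1;1.2 -0.112 0 0 0 0 1;1.2 -0.112 0 0 0 0 1;1.2 -0.112 0 0 0 0 1;0.8 -0.075 0 0 0 0 1;0.7 -0.066 0 0 0 0 1;0.4 -0.04 0 0 0 0 1;0.3 -0.03 0 0 0 0 1;0 0 0 0 0 0 1;0 0 0 0 0 0 1'
```

```text
time: 41.38
tcp_pos: [0.4687, -0.1984, 0.0644]
eef_rot: [2.323, 2.113, 0.001]
ft_force: [-0.0, 1.4, 3.8]
opening: 0.106
grasp_force: 25.0
time: 43.25
tcp_pos: [0.5823, -0.2088, 0.0644]
eef_rot: [-2.322, -2.112, 0.003]
ft_force: [-8.3, 2.1, 9.8]
opening: 0.11
grasp_force: 25.0
```

```bash
python3 -m pendant '0.15 -0.014 0 0 0 0 1;0 0 0 0 0 0 1;0 0 0 0 0 0 0.78;0 0 0 0 0 0 0.78;0 0 0 0 0 0 0.78;0 0 3 0 0 0 0.78;0 0 5 0 0 0 0.78;0 0 5 0 0 0 0.8;0 0 5 0 0 0 0.9;0 0 4 0 0 0 1;0 0 0 0 0 0 1;0 0 0 0 0 0 1'
python3 - <<'E'
from h import *
i,im,d,P=cloud("wrist"); cv2.imwrite("pics/w5.png",im)
o=np.array([.5465,-.2053]);a=np.radians(-5.37);ux=np.array([np.cos(a),np.sin(a)]);uy=np.array([-ux[1],ux[0]])
q=P[np.isfinite(P[...,0])]; l=np.c_[(q[:,:2]-o)@ux,(q[:,:2]-o)@uy,q[:,2]]
b=l[(l[:,0]>0)&(l[:,0]<.06)&(abs(l[:,1])<.1)&(l[:,2]>.07)&(l[:,2]<.09)]; print("bar",np.percentile(b[:,0],[5,30,50,95]))
b=b[b[:,0]<.045]; print(np.median(b[:,0]),manip.state()['tcp_pos'])
T=np.load("top0.npy");m=(T[...,0]>.66)&(T[...,0]<.95)&(T[...,1]>-.05)&(T[...,1]<.4)&(T[...,2]>.1); print(T[m].min(0),T[m].max(0))
E
```

```text
time: 44.75
tcp_pos: [0.5855, -0.2091, 0.2826]
eef_rot: [-2.323, -2.113, 0.001]
ft_force: [0.4, 0.1, 0.3]
opening: 0.004
grasp_force: 0.0
bar [0.03044445 0.03409767 0.03663538 0.05574484]
0.035438246942440084 [ 0.58523111 -0.20897444  0.28190958]
[ 0.83355459 -0.04657447  0.1000048 ] [0.94958317 0.28175064 0.22862943]
```

The drawer is home again, with the bar at 35 mm. Now I go behind the lid with the fingers shut.

```bash
python3 -m pendant '1.05 3.39 0 0 0 8.5 1;1.05 3.39 0 0 0 8.5 1;1.05 3.39 0 0 0 8.5 1;1.05 3.39 0 0 0 8.5 1;1.05 3.39 0 0 0 8.5 1;1.05 3.39 0 0 0 8.5 1;1.05 3.39 0 0 0 8.5 1;1.05 3.39 0 0 0 8.5 1;1.05 3.39 0 0 0 8.5 1;1.05 3.39 0 0 0 8.5 1;1.05 3.39 0 0 0 8.5 1;0 0 0 0 0 0 1;0 0 -5 0 0 0 1;0 0 -5 0 0 0 1;0 0 -2.5 0 0 0 1;0 0 -2.5 0 0 0 1;0 0 0 0 0 0 1;0 0 0 0 0 0 1'
python3 - <<'E'
from h import *
i,im,d,P=cloud("scene"); cv2.imwrite("pics/s5.png",cv2.resize(im[90:260,180:420],None,fx=3,fy=3))
E
```

```text
time: 47.05
tcp_pos: [0.7015, 0.1628, 0.1342]
eef_rot: [0.055, 3.141, -0.0]
ft_force: [0.9, 0.8, -0.3]
opening: 0.004
grasp_force: 0.0
```

View pics/s5.png

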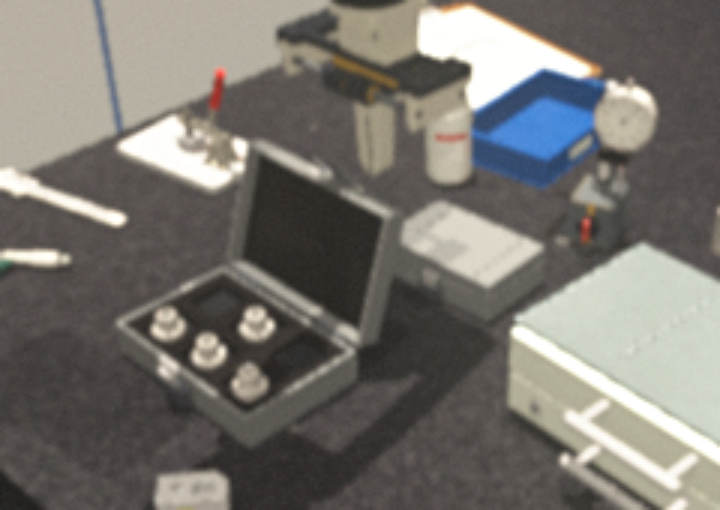

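The crop shows all four hubs standing in their pockets, the drawer shut, and the closed fingers at (375,140) behind the open lid. I push the lid over along its arc.

```bash
python3 -m pendant '-1.45 0.05 -0.05 0 0 0 1;-1.45 0.05 -0.05 0 0 0 1;-1.45 0.05 -0.05 0 0 0 1;-1.45 0.05 -0.05 0 0 0 1;-1.45 0.05 -0.05 0 0 0 1;-1.45 0.05 -0.05 0 0 0 1;-1.3 0.05 0.3 0 0 0 1;-1.3 0.05 0.3 0 0 0 1;-1.38 0.05 0 0 0 0 1;-1.38 0.05 0 0 0 0 1;0 0 0 0 0 0 1'
python3 - <<'E'
from h import *
i,im,d,P=cloud("scene")
S=P; m=(S[...,0]>.42)&(S[...,0]<.62)&(S[...,1]>.06)&(S[...,1]<.28)&(S[...,2]>.045)&(S[...,2]<.2)
m[:, :]&=True
cv2.imwrite("pics/s6.png",cv2.resize(im[90:260,180:420],None,fx=3,fy=3))
E
```

```text
time: 48.48
tcp_pos: [0.5591, 0.1687, 0.1366]
eef_rot: [-0.053, -3.14, 0.0]
ft_force: [0.5, -0.1, -0.3]
opening: 0.005
grasp_force: 0.0
```

View pics/s6.png

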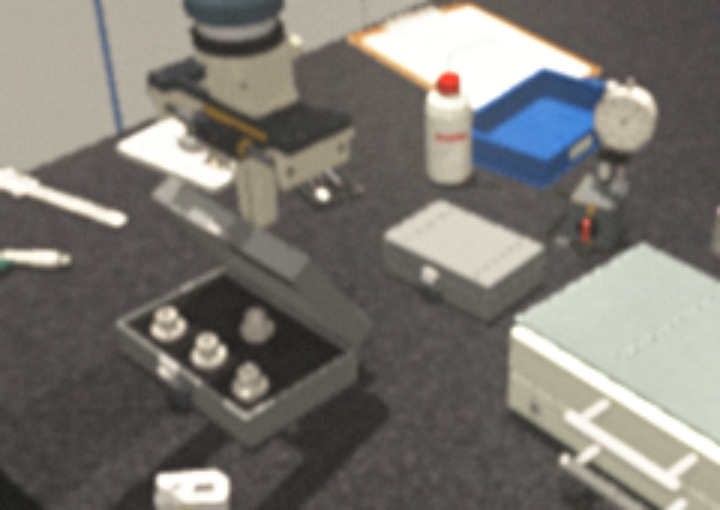

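The lid is now leaning forward about 55° from shut, with the fingers at (258,205) on its outer face. I carry on along the arc.

```bash
python3 -m pendant '-1.3 0.05 -0.4 0 0 0 1;-1.3 0.05 -0.4 0 0 0 1;-1.35 0.05 -0.7 0 0 0 1;-1.3 0.05 -0.8 0 0 0 1;-1.1 0.04 -1.1 0 0 0 1;-1 0.04 -1.2 0 0 0 1;-0.8 0.03 -1 0 0 0 1;-0.7 0.03 -0.9 0 0 0 1;-0.6 0.02 0 0 0 0 1;0 0 0 0 0 0 1'
```

```text
time: 49.78
tcp_pos: [0.4656, 0.1722, 0.0717]
eef_rot: [-0.053, -3.14, 0.0]
ft_force: [0.6, 0.2, -0.0]
opening: 0.005
grasp_force: 0.0
```

```bash
python3 -m pendant '-0.8 0.03 0 0 0 0 1;0 0 -0.3 0 0 0 1;0 0 -0.3 0 0 0 1;0 0 0 0 0 0 1;0 0 0 0 0 0 1'; python3 -m pendant '0 0 -0.2 0 0 0 1;0 0 -0.2 0 0 0 1;0 0 0 0 0 0 1'
```

```text
time: 50.4
tcp_pos: [0.4586, 0.1725, 0.0657]
eef_rot: [0.053, 3.14, 0.0]
ft_force: [-0.9, 0.6, 0.6]
opening: 0.003
grasp_force: 0.0
time: 50.78
tcp_pos: [0.4584, 0.1725, 0.0621]
eef_rot: [0.053, 3.141, -0.0]
ft_force: [-1.2, -1.6, 6.4]
opening: 0.008
grasp_force: 3.0
```

```bash
python3 -m pendant '0 0 -0.15 0 0 0 1;0 0 0 0 0 0 1'; python3 -m pendant '0 0 -0.15 0 0 0 1;0 0 0 0 0 0 1;0 0 0 0 0 0 1'
```

```text
time: 51.02
tcp_pos: [0.4584, 0.1725, 0.0619]
eef_rot: [0.053, 3.14, -0.0]
ft_force: [-5.7, -1.1, 17.4]
opening: 0.003
grasp_force: 9.0
time: 51.4
tcp_pos: [0.4585, 0.1725, 0.0616]
eef_rot: [0.052, 3.139, -0.0]
ft_force: [-8.6, -2.4, 30.3]
opening: 0.004
grasp_force: 14.8
```

Run:
```python
from h import *
i,im,d,P=cloud("scene"); cv2.imwrite("pics/s7.png",cv2.resize(im[130:260,200:380],None,fx=4,fy=4))
X,Y,Z=[P[...,k] for k in range(3)]
for y0,y1 in ((.08,.13),(.21,.26)):
    m=(X>.46)&(X<.57)&(Y>y0)&(Y<y1)&(Z>.045)&(Z<.1); q=P[m]
    A=np.c_[q[:,0],np.ones(len(q))]; print(len(q),np.linalg.lstsq(A,q[:,2],rcond=None)[0],np.median(q[:,2]))
```

```text
489 [0.00115292 0.0595356 ] 0.06013263839594496
68 [0.03047232 0.0458341 ] 0.060115551569985326
```

View pics/s7.png

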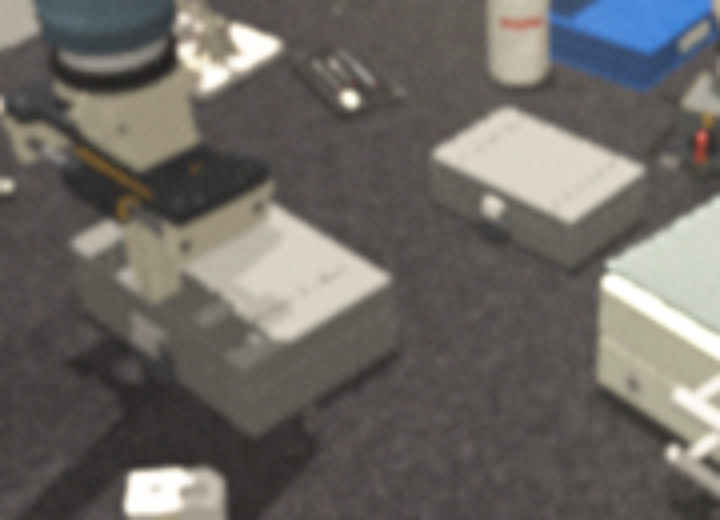

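The crop shows the lid flat on the case with the fingers on its front edge at (155,290), and the force rose to 30 N at a hard stop at z = 62 mm. I lift off and verify.

```bash
python3 -m pendant '0 0 1 0 0 0 1;0 0 4 0 0 0 1;0 0 5 0 0 0 1;0 0 5 0 0 0 1;-1 -3 4 0 0 0 1;-1 -4 3 0 0 0 1;-1 -4 0 0 0 0 1;-1 -4 0 0 0 0 1;0 0 0 0 0 0 1;0 0 0 0 0 0 1;0 0 0 0 0 0 1'
python3 - <<'E'
from h import *
for n in ("scene","top"):
    i,im,d,P=cloud(n); X,Y,Z=[P[...,k] for k in range(3)]
    cv2.imwrite(f"pics/{n}8.png",im)
    m=(X>.455)&(X<.57)&(Y>.08)&(Y<.26)&(Z>.045)&(Z<.1); q=P[m]
    A=np.c_[q[:,0],np.ones(len(q))]; print(n,len(q),np.linalg.lstsq(A,q[:,2],rcond=None)[0],np.percentile(q[:,2],[5,50,95]))
    T0=np.load(f"{n}0.npy"); 
    for nm,b in (("brass",(.3,.45,-.15,.02)),("milled",(.3,.45,.02,.15))):
        f=lambda T:T[(T[...,0]>b[0])&(T[...,0]<b[1])&(T[...,1]>b[2])&(T[...,1]<b[3])&(T[...,2]>.008)&(T[...,2]<.04)].mean(0)
        print(nm,f(T0),f(P))
o=np.array([.5465,-.2053]);a=np.radians(-5.37);ux=np.array([np.cos(a),np.sin(a)]);uy=np.array([-ux[1],ux[0]])
for T in (np.load("top0.npy"),P):
    x=(T[...,:2]-o)@ux;y=(T[...,:2]-o)@uy;z=T[...,2]; m=(abs(y)<.04)&(z>.07)&(z<.09)&(x>-.1)&(x<.05); print("bar",np.percentile(x[m],[5,50,95]))
E
```

```text
time: 52.82
tcp_pos: [0.4184, 0.0234, 0.2785]
eef_rot: [-0.051, -3.141, -0.001]
ft_force: [0.0, -0.3, 0.1]
opening: 0.004
grasp_force: 0.0
scene 1669 [0.00022386 0.06015924] [0.05846383 0.06026914 0.0621162 ]
brass [ 0.37101396 -0.05488936  0.01673665] [ 0.37103931 -0.05503636  0.01682994]
milled [0.39547223 0.07293668 0.01945911] [0.39656856 0.07335357 0.0200185 ]
top 977 [-0.00143052  0.06351083] [0.05945631 0.06273345 0.06589723]
brass [ 0.3734567  -0.0548476   0.01482985] [nan nan nan]
milled [0.3820935  0.05948605 0.02200159] [0.36933511 0.05848193 0.0210322 ]
bar [0.03195592 0.03623663 0.04188041]
bar [0.03196046 0.03626704 0.04186913]<stdin>:9: RuntimeWarning: Mean of empty slice.
  ret = um.true_divide(
```

```bash
python3 -c "
from cell import manip; print(manip.sign_off())"
```

```text
the job is handed in; nothing more can be done
None
```

I packed the four steel hubs that were in the drawer into their own pockets, pushed the drawer home, pressed the lid down to its stop and found it still flat after backing off, left the brass hub and milled block alone, and handed the job in at about 53 s.

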